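Shut and lock the keeper bar of a spanner rack

ROBOT

A 6-joint arm with a two-finger parallel gripper is mounted at the origin on the work surface. World frame = base frame: x ahead of the robot, y to its left, z up, the work surface at z = 0. Lengths are in m, angles in rad, forces in N, time in s.
With the tool pointing down it reaches from about 0.325 to 1 m from the base axis. Payload 5.1 kg.
Tool frame: the origin (TCP) lies between the finger pads; the fingertips stand robot.nose_length ahead of it and the grasp point (between the pads) lies 6 mm ahead of it (robot.nose_length is the distance from the TCP to the fingertips, in m); z points along the fingers, y is the line along which they close (so a half turn about z gives the same grasp; the last joint's range is limited). The gripper opens to 85 mm and grips with 20 to 120 N. Pads are 22 mm wide; open, the fingers measure 114 mm over their backs; the gripper's body (76 mm by 85 mm) begins 54 mm behind the grasp point. The pads swing forward as they close: fully open they stand 13 mm farther back than shut.
Start: joints at [1.087, 0.124, 1.65, -0, 1.367, -0.083], TCP at [0.254, 0.598, 0.256] pointing down, gripper open.
Joint ranges: [-2.61, 2.61], [-1.02, 2.33], [0.03, 2.71], [-1.35, 4.49], [0.32, 2.68], [-2.91, 2.91]. Speed limits (rad/s): [2.57, 2.57, 3.14, 3.14, 3.14, 3.14].

INTERFACE

Orientations are given as a 3x3 rotation matrix whose columns are the frame's x, y, z axes.
In Python, from workcell import robot gives the robot as it stands. The module is installed in compiled form; this text tells all that it offers.
- The arm moves only by the tool jog_arm, never from a script. Its arguments are lists of equal length, an entry for each row: "gripper": the opening, from 0 (shut) to 1 (fully open); "delta_pos": the shift along the tool's x, y, z normalised to -1 to 1, where 1 is 0.02 m, a list of three; "twist": the turn about the tool's z normalised to -1 to 1, where 1 is 0.15 rad. In form: {"gripper": [gripper, ...], "delta_pos": [[tx, ty, tz], ...], "twist": [twist, ...]}. A call has 1 to 20 rows; each row shifts and turns the commanded pose from where the row before left it, along the tool's axes as they then stand; what a row does not reach is not made up. A row lasts 1/8 s, in which the tool goes at most 62.5 mm and 10.7 degrees, less where a joint would pass 70% of its speed; a pose out of reach is approached as far as the arm can. A call with a number of a shift or a turn outside -1 to 1 is refused whole. A call with a gripper value outside its range is refused whole. The fingers move at their own pace and stop on an object; the grip force is fixed at half the most. Time passes only in rows, so rows that do not move let the fingers close. It gives the time, the measured TCP pose, the force, the opening and the grip force at its end, in the units of the state.
- robot.read_state(): the state, without advancing time (a new reading comes with each control period).
- robot.camera(name): name is "scene" or "top"; returns the picture (384x512x3 uint8, red, green, blue); there is no depth.
- robot.camera_params(name): a dict with "fx", "fy", "cx", "cy" (pixels), "R" (3x3) and "t" (3): a world point X has camera coordinates R X + t. Camera axes: x right, y down, z forward; pixel columns grow to the right and rows downward; lengths in m; the calibration is good to about 2 mm. A picture is of the moment at which its call begins. camera_params takes no time and is no camera call.
- robot.hand_in(): hands the job in; it is judged then, once.
Trained networks look in the newest picture that a camera, given by its name, has taken for a name from the list of things; names that differ only in an ending like _2 or _b are one class to them, and where a whole thing is asked for, a point or a joint stands for the part that bears it (a point fixed in the world has none). Each returns a list of dicts, best first, with "score" (0 to 1); they miss things now and then, are a little off and sometimes report something else, mostly with a low value. They report only what shows in the picture. A call takes as long as a camera call. They do not tell look-alikes from the thing itself.
- robot.spot_in(camera, query): "position" ([column, row] in pixels, amid what is visible of it).
- robot.silhouettes(camera, query): "pixels" (384x512 bool, what is visible of it) and "position" ([column, row] in pixels, amid what is visible of it).
The state is a dict: "time_s": time; "joints": joint angles; "qd": joint speeds; "tau": joint torques, N m; "eef_pos": TCP position; "tool_rot": TCP orientation; "force": force on the tool from outside, world axes, zero at the start; "wrist_torque": the same for the moment, N m; "width": finger opening in m; "grip_force": force on a finger pad.
Only numpy, scipy, OpenCV 4.12 (cv2) and the standard library are available. Lean on these libraries where they do the work, as an engineer would, in place of code of your own. Each camera call takes 0.05 s, during which the arm holds its last target. There are 200 camera calls.

TASK

Swing the yellow keeper bar shut over the spanners until it clicks fully home in its catch, without shifting the loose rack on the bench. Then knock the orange lock pin fully down with the mallet (never with the gripper), and stand the mallet back on the bench on its head, as it was. Leave the spanners and the other things where they are.

Things in the scene. Friction and masses are not known exactly. Their poses are not given: they have to be found in the camera images.
- rack: Spanner rack: heavy (5.5 kg) blue steel base plate 280 x 220 x 12 mm, standing loose on the bench (a sideways push of more than about 25 N slides it). Origin: centre of its underside; x along its 280 mm side, from the hinge post (x = -100 mm) to the steel catch at the other end; y along the three spanners that lie across it under the bar (tops 20 mm above the bench); z up.
- hinge (a point): Point on the vertical hinge axis of the keeper bar, level with the bar's top face (62 mm above the bench). Going round this axis from the open side, the bar meets on the catch: a ramp (from 80 mm before the slot), a flat 45 mm above the bench, a 13 mm wide radial slot into which the plunger drops, and a red stop block 64 mm high.
- catch_nominal (a point): Point fixed to the rack, 158 mm from the hinge axis on the rack's x axis, level with the catch's flat (45 mm above the bench): where the catch's slot would be at its middle setting. The catch is adjusted round the hinge axis and clamped: the slot really lies anywhere within 0.13 rad (20 mm) either side of this, and that setting is not measured: the end of the swing must be felt.
- keeper (a joint): Angle (rad) of the yellow bar: 0 = along the rack's x, grows as it opens to the rack's -y side (clockwise from above); starts 1.0 to 1.5, home -0.14 to 0.14. Bar 22 mm wide, 50 to 62 mm above the bench, 211 mm from hinge axis to end; stays where left. Push at the handle: 1 to 2 N to swing, 3 to 8 N up the ramp (from 0.4 to 0.7 rad), less on the flat; then it clicks and at once meets a hard stop.
- handle (a point): Middle of the black upright handle on the bar: a cylinder 24 mm in diameter, 50 mm tall (top 112 mm above the bench), standing on the bar's top face 120 mm from the hinge axis. This point is 28 mm above that face (90 mm above the bench). The lock pin's head, 75 mm farther out, also reaches 90 mm.
- plunger (a joint): Detent plunger in the bar, 158 mm from the hinge axis, with a green button (11 mm) on the bar's top: how far it is pushed up, in m. 0 = out (with the bar swung open, or dropped into the catch's slot); about 0.0045 while it rides on the flat of the catch. Sprung downwards, 3 to 8 N.
- lockpin (a joint): How far the lock pin is driven down, in m: 0 = up, 0.014 = fully down, its head on the collar. It needs about 8 N, has a weak spring, and stays where it is left. Over the catch it can go down more than 3 mm only when the bar is home, because it enters the catch's slot.
- pin_top (a point): Centre of the top face of the lock pin's orange head (24 mm diameter, 8 mm thick), 195 mm from the hinge axis on the bar's centre line; 90 mm above the bench when up, 76 mm when fully down.
- mallet: Soft-faced mallet (about 0.45 kg) with an orange and black cylindrical head 56 mm in diameter and 90 mm tall, standing upright on its flat face on the bench, its wooden handle level, along the mallet's +x. Origin: centre of the lower face; z up along the head. The handle is 22 mm wide and 28 mm high, its middle 45 mm above the lower face, and runs from 26 to 138 mm from the head's axis.
- mallet_grip (a point): Point in the middle of the mallet's handle, 65 mm from the head's axis and 45 mm above its lower face.
- spanner0: Spanner 190 mm long in the rack, nearest the hinge; origin at the middle of its underside.
- spanner1: Spanner 175 mm long in the middle of the rack; origin at the middle of its underside.
- spanner2: Spanner 160 mm long in the rack, nearest the catch; origin at the middle of its underside.
- spraycan: Bystander: aerosol can, 64 mm diameter, 180 mm tall, standing on the bench; origin at the centre of its underside.
- dish: Bystander: black round dish, 100 mm across, 40 mm high; origin at the centre of its underside.
- screwdriver: Bystander: screwdriver 200 mm long lying on the bench; origin at the middle of its underside.
There are look-alikes about, which are no part of the job. Of the things like the mallet, leave any that is pink; of the rest the smaller one is meant.

How it is judged:
By the outcome, as a careful person would: the job done as asked, in the order asked, and still so for the second after the job is handed in, with the robot touching nothing.
It also fails if it takes over 72 s, if anything falls off the work surface, if the arm or the gripper's body presses on something with over 40 N, if the wrist force passes 120 N, or if a joint passes its speed limit or range.

## Working session

There is one attempt and no reset: what is moved stays moved. The work goes in short steps, Python scripts to look and compute and a tool call to move; the robot and the scene stay as the last step left them, time stands still between calls to the robot, and variables do not carry over. Pictures are saved under pics/ and viewed, at most 10 in all, crops included, and the job is handed in when it is done.

Besides the shell and the picture viewer there is one more tool, called after ">>>" as name(argument=value, ...), one argument or row to a line, values as JSON. jog_arm: Moves the arm, as the interface text tells. Scaled input: -1 to 1 covers 0.02 m each way for a shift and 0.15 rad each way for a turn. Its arguments: {"type":"object","properties":{"gripper":{"type":"array","items":{"type":"number"}},"delta_pos":{"type":"array","items":{"type":"array","items":{"type":"number"}}},"twist":{"type":"array","items":{"type":"number"}}},"required":["gripper","delta_pos","twist"]}

```bash
mkdir -p pics
cat > h.py <<'E'
import numpy as np, cv2
from workcell import robot
def P(c):
    p=robot.camera_params(c); return p,np.array(p["R"]),np.array(p["t"])
def ray(c,uv,z):
    p,R,t=P(c); d=R.T@np.array([(uv[0]-p["cx"])/p["fx"],(uv[1]-p["cy"])/p["fy"],1]); o=-R.T@t
    return o+d*(z-o[2])/d[2]
def proj(c,X):
    p,R,t=P(c); q=R@np.asarray(X,float)+t; return np.array([p["fx"]*q[0]/q[2]+p["cx"],p["fy"]*q[1]/q[2]+p["cy"]])
E
python3 - <<'E'
from h import *
s=robot.read_state(); print(s["time_s"],robot.nose_length,s["eef_pos"],np.round(s["tool_rot"],3).tolist(),s["width"])
ims=[]
for c in("scene","top"):
    im=robot.camera(c); ims.append(im); cv2.imwrite(f"pics/{c}0.png",im[...,::-1]); p,R,t=P(c); print(c,p["fx"],-R.T@t)
    for q,z in(("rack",.012),("handle",.09),("pin_top",.09),("plunger",.062),("mallet",.09),("mallet_grip",.045),("keeper",.06),("hinge",.062),("spraycan",0.18),("dish",.04),("screwdriver",.01)):
        for r in robot.spot_in(c,q)[:4]: print(c,q,round(r["score"],2),np.round(r["position"]),np.round(ray(c,r["position"],z),3))
E
```

```text
0.0 0.025 [0.2533563  0.59798666 0.25504228] [[-0.921, 0.39, -0.001], [0.39, 0.921, -0.002], [0.0, -0.002, -1.0]] 0.08533649702168623
scene 455.24850169577616 [1.17972851 0.59368178 1.11430283]
scene rack 0.77 [222. 194.] [ 0.593 -0.044  0.012]
scene handle 0.61 [207. 156.] [ 0.561 -0.133  0.09 ]
scene pin_top 0.55 [184. 144.] [ 0.571 -0.224  0.09 ]
scene mallet 0.77 [352. 241.] [0.514 0.367 0.09 ]
scene mallet 0.73 [387. 321.] [0.642 0.553 0.09 ]
scene mallet 0.7 [417. 248.] [0.416 0.503 0.09 ]
scene mallet 0.19 [231. 183.] [ 0.587 -0.007  0.09 ]
scene mallet_grip 0.92 [420. 248.] [0.375 0.506 0.045]
scene mallet_grip 0.8 [352. 240.] [0.481 0.355 0.045]
scene mallet_grip 0.65 [386. 320.] [0.618 0.549 0.045]
scene keeper 0.71 [211. 155.] [ 0.531 -0.149  0.06 ]
scene hinge 0.75 [219. 192.] [ 0.619 -0.025  0.062]
scene spraycan 0.61 [176. 102.] [ 0.521 -0.304  0.18 ]
scene spraycan 0.57 [126. 128.] [ 0.697 -0.324  0.18 ]
scene dish 0.69 [176.  98.] [ 0.41  -0.454  0.04 ]
scene dish 0.28 [220. 192.] [ 0.608 -0.036  0.04 ]
scene screwdriver 0.56 [289. 300.] [0.725 0.33  0.01 ]
top 357.15
[... 316 characters left out ...]
82.] [0.614 0.554 0.09 ]
top mallet 0.56 [128. 245.] [0.385 0.494 0.09 ]
top mallet_grip 0.93 [115. 183.] [0.617 0.566 0.045]
top mallet_grip 0.87 [128. 244.] [0.388 0.512 0.045]
top mallet_grip 0.77 [168. 220.] [0.476 0.362 0.045]
top keeper 0.67 [301. 207.] [ 0.512 -0.132  0.06 ]
top keeper 0.58 [280. 196.] [ 0.556 -0.055  0.06 ]
top hinge 0.89 [280. 193.] [ 0.564 -0.056  0.062]
top spraycan 0.98 [379. 169.] [ 0.63  -0.387  0.18 ]
top spraycan 0.63 [187. 155.] [0.691 0.268 0.18 ]
top dish 0.64 [391. 237.] [ 0.394 -0.466  0.04 ]
top screwdriver 0.68 [185. 155.] [0.728 0.309 0.01 ]
top screwdriver 0.37 [280. 188.] [ 0.59  -0.061  0.01 ]
top screwdriver 0.25 [281. 190.] [ 0.584 -0.065  0.01 ]
```

View pics/scene0.png

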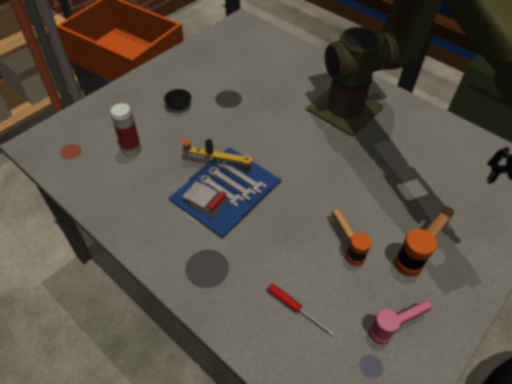

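View pics/top0.png

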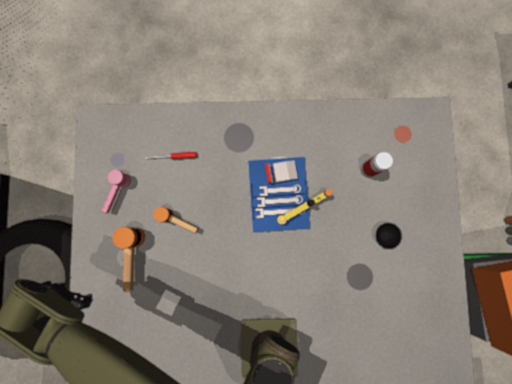

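Both pictures show the rack at top (280,195), with the bar open to the right: hinge about (282,220), pin about (329,193). Mallet candidates in top: small orange (162,215), big orange (125,238) and pink (117,178). Pink is ruled out, so the smaller orange one at (162,215) is meant; in scene its head is at (358,248). I'll check it in a close crop.

Run:
```python
from h import *
a=cv2.imread("pics/top0.png"); b=cv2.imread("pics/scene0.png")
up=lambda i,x,y:cv2.resize(i[y:y+100,x:x+100],(400,400),interpolation=cv2.INTER_CUBIC)
cv2.imwrite("pics/c1.png",np.hstack([up(a,240,145),up(a,100,170)]))
hsv=cv2.cvtColor(a,cv2.COLOR_BGR2HSV)
def mask(lo,hi,box,img=hsv):
    m=cv2.inRange(img,lo,hi); k=np.zeros_like(m); x0,y0,x1,y1=box; k[y0:y1,x0:x1]=m[y0:y1,x0:x1]; return k
bl=mask((100,120,40),(125,255,255),(235,145,325,245))
pts=cv2.findNonZero(bl); r=cv2.minAreaRect(pts); B=cv2.boxPoints(r)
W=np.array([ray("top",p,.012)[:2] for p in B]); print("rack corners",W.round(3).tolist(),"sides",np.linalg.norm(W[1]-W[0]),np.linalg.norm(W[2]-W[1]),"c",W.mean(0))
ye=mask((20,120,80),(35,255,255),(265,180,345,230)); q=cv2.findNonZero(ye)[:,0]
L=np.array([ray("top",p,.062)[:2] for p in q]); c=L.mean(0); u,s,v=np.linalg.svd(L-c); d=v[0]; t=(L-c)@d; print("bar c",c,"dir",d,"ends",c+d*t.min(),c+d*t.max())
for n,box in(("pin",(318,180,340,205)),("head",(150,203,174,226))):
    o=mask((4,140,100),(16,255,255),box); q=cv2.findNonZero(o)[:,0]; m=q.mean(0); print(n,len(q),m,ray("top",m,.09))
for n,box in(("pin",(175,135,192,156)),("head",(340,225,375,270))):
    sc=cv2.cvtColor(b,cv2.COLOR_BGR2HSV); o=mask((4,140,100),(16,255,255),box,sc); q=cv2.findNonZero(o)[:,0]; print(n,len(q),q.mean(0),q.min(0),q.max(0),ray("scene",q.mean(0),.09))
```

```text
rack corners [[0.7, 0.06], [0.711, -0.161], [0.436, -0.17], [0.426, 0.046]] sides 0.22164904964222762 0.2745714552158069 c [ 0.5681498  -0.05618326]
bar c [ 0.50649383 -0.12885862] dir [-0.48388211  0.87513319] ends [ 0.5578053  -0.22165885] [ 0.4610848  -0.04673334]
pin 34 [327.85294118 192.52941176] [ 0.56104519 -0.22849274  0.09      ]
head 180 [161.11111111 214.02777778] [0.4952142  0.37758279 0.09      ]
pin 34 [185.88235294 142.23529412] [183 140] [189 145] [ 0.56452604 -0.22498787  0.09      ]
head 365 [358.49041096 239.20821918] [341 225] [371 250] [0.49787037 0.375697   0.09      ]
```

View pics/c1.png

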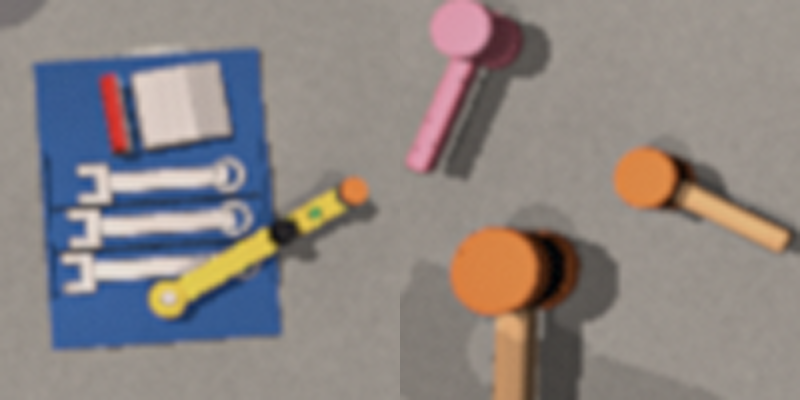

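The crop confirms it: the small orange mallet's head is at crop (648,178), i.e. top (162,214), with its handle running down and to the right. The big orange and pink ones stay. Bar model: hinge about (0.468,-0.060), bar angle about 1.11 rad, handle about (0.525,-0.165). The pin found in both cameras fits the 195 mm distance. Next I move behind the handle.

>>> jog_arm(
  gripper=[0,0,0,0,0,0,0,0,0,0,0,0,0,0,0,0,0,0,0,0],
  delta_pos=[
    [-0.81,-0.99,0],
    [-0.81,-0.99,0],
    [-0.81,-0.99,0],
    [-0.81,-0.99,0],
    [-0.81,-0.99,0],
    [-0.81,-0.99,0],
    [-0.81,-0.99,0],
    [-0.81,-0.99,0],
    [-0.81,-0.99,0],
    [-0.81,-0.99,0],
    [-0.81,-0.99,0],
    [-0.81,-0.99,0],
    [-0.81,-0.99,0],
    [-0.81,-0.99,0],
    [-0.81,-0.99,0],
    [-0.81,-0.99,0],
    [-0.81,-0.99,0],
    [-0.81,-0.99,0],
    [-0.81,-0.99,0],
    [-0.81,-0.99,0],
  ],
  twist=[0,0,0,0,0,0,0,0,0,0,0,0,0,0,0,0,0,0,0,0],
)

```text
time_s: 3.7
eef_pos: [0.3976, 0.1066, 0.2565]
tool_rot: [[-0.921, 0.39, 0.001], [0.39, 0.921, 0.0], [-0.001, 0.0, -1.0]]
force: [0.1, -0.9, 0.2]
width: 0.0002
grip_force: 0.0
```

>>> jog_arm(
  gripper=[0,0,0,0,0,0,0,0,0,0,0,0,0,0,0,0,0,0],
  delta_pos=[
    [-0.81,-0.99,0],
    [-0.81,-0.99,0],
    [-0.81,-0.99,0],
    [-0.81,-0.99,0],
    [-0.81,-0.99,0],
    [-0.81,-0.99,0],
    [-0.81,-0.99,0],
    [-0.81,-0.99,0],
    [-0.81,-0.99,0],
    [-0.81,-0.99,0],
    [-0.81,-0.99,0],
    [-0.81,-0.99,0],
    [0,0,0],
    [0,0,0],
    [0,0,0],
    [0,0,0],
    [0,0,0],
    [0,0,0],
  ],
  twist=[0,0,0,0,0,0,0,0,0,0,0,0,0.88,0.88,0.88,0.88,0.88,0],
)

```text
time_s: 5.95
eef_pos: [0.4839, -0.1875, 0.2564]
tool_rot: [[-0.489, 0.872, 0.0], [0.872, 0.489, -0.0], [-0.0, 0.0, -1.0]]
force: [-0.0, -0.7, 0.3]
width: -0.0003
grip_force: 0.0
```

```bash
cat >> h.py <<'E'
def yaw(s=None):
    R=np.array((s or robot.read_state())["tool_rot"]); return np.arctan2(R[1,1],R[0,1])
def need(X,psi):
    "tool-axis shift (units of 20 mm) to X at present yaw, then twist units to psi"
    s=robot.read_state(); R=np.array(s["tool_rot"]); d=(psi-yaw(s)+np.pi/2)%np.pi-np.pi/2
    return (R.T@(np.array(X)-s["eef_pos"])/.02).round(2), round(-d/.15,2)
E
python3 - <<'E'
from h import *
im=robot.camera("top"); cv2.imwrite("pics/t2.png",im[...,::-1])
s=robot.read_state(); print(s["time_s"],s["eef_pos"],yaw(s),s["width"],s["force"],s["joints"]); print(need([.486,-.187,.105],.505))
E
```

```text
6.0 [ 0.48383765 -0.18744931  0.25635326] 0.5121458714757509 0.00011488602660938307 [-0.3521141   0.03403485  0.26016229] [-4.73087123e-01 -1.70312520e-01  1.93915539e+00 -2.80679340e-05
  1.37271482e+00 -9.85227472e-01]
(array([-0.03,  0.11,  7.57]), np.float64(0.05))
```

>>> jog_arm(
  gripper=[0,0,0,0,0,0,0,0,0],
  delta_pos=[
    [0,0,0.95],
    [0,0,0.95],
    [0,0,0.95],
    [0,0,0.95],
    [0,0,0.95],
    [0,0,0.95],
    [0,0,0.95],
    [0,0,0.92],
    [0,0,0],
  ],
  twist=[0,0,0,0,0,0,0,0,0],
)

```text
time_s: 7.12
eef_pos: [0.4826, -0.1866, 0.1028]
tool_rot: [[-0.488, 0.873, -0.003], [0.873, 0.488, 0.002], [0.003, -0.002, -1.0]]
force: [-0.7, 0.0, 0.5]
width: 0.0002
grip_force: 0.0
```

>>> jog_arm(
  gripper=[0,0,0,0,0,0,0,0,0,0],
  delta_pos=[
    [0,0.4,0],
    [0,0.4,0],
    [0,0.2,0],
    [-0.07,0.3,0],
    [-0.07,0.3,0],
    [-0.13,0.6,0],
    [-0.13,0.6,0],
    [-0.13,0.6,0],
    [-0.07,0.3,0],
    [0,0,0],
  ],
  twist=[0,0,0,-0.33,-0.33,-0.67,-0.67,-0.67,-0.33,0],
)

```text
time_s: 8.38
eef_pos: [0.5506, -0.1521, 0.1053]
tool_rot: [[-0.819, 0.573, 0.001], [0.573, 0.819, -0.0], [-0.001, 0.0, -1.0]]
force: [-0.0, -0.9, -0.4]
width: -0.0
grip_force: 0.0
```

Run:
```python
from h import *
im=robot.camera("top"); i2=robot.camera("scene"); up=lambda i,x,y:cv2.resize(i[y:y+100,x:x+100],(400,400),interpolation=cv2.INTER_CUBIC)
cv2.imwrite("pics/t3.png",np.hstack([up(im,240,145),up(i2,170,120)])[...,::-1])
s=robot.read_state(); print(s["time_s"],s["eef_pos"],yaw(s),s["force"])
H=np.array([.468,-.06]);d=s["eef_pos"][:2]-H; print(np.hypot(*d),np.arctan2(d[1],d[0]))
```

```text
8.475 [ 0.55019495 -0.15229093  0.10511942] 0.9594442290861371 [-0.58443702 -0.32850909  1.04182007]
0.12358651072607822 -0.8431950137997821
```

View pics/t3.png

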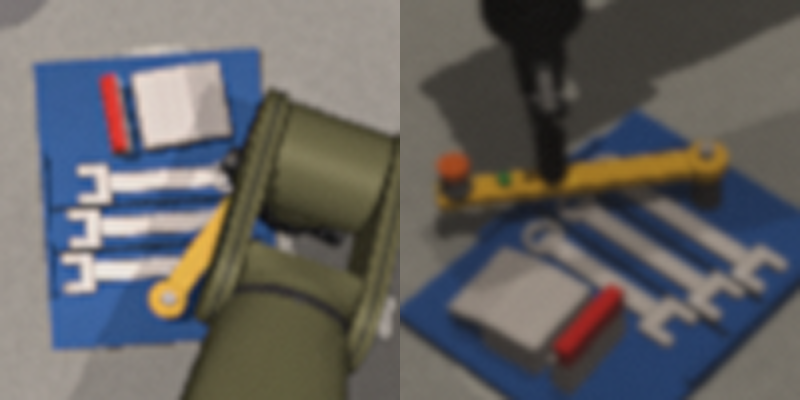

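The bar is following: fingers behind the handle, pin at crop (452,170), catch with red stop ahead. The angle is about 0.65. I continue slowly.

>>> jog_arm(
  gripper=[0,0,0,0,0,0],
  delta_pos=[
    [-0.06,0.3,0],
    [-0.06,0.3,0],
    [-0.06,0.3,0],
    [-0.06,0.3,0],
    [-0.06,0.3,0],
    [-0.06,0.3,0],
  ],
  twist=[-0.33,-0.33,-0.33,-0.33,-0.33,-0.33],
)

```text
time_s: 9.22
eef_pos: [0.5735, -0.1248, 0.1053]
tool_rot: [[-0.951, 0.308, 0.001], [0.308, 0.951, -0.002], [-0.002, -0.001, -1.0]]
force: [0.7, -2.8, -0.3]
width: 0.0002
grip_force: 1.3
```

>>> jog_arm(
  gripper=[0,0,0,0,0],
  delta_pos=[
    [-0.04,0.2,0],
    [-0.04,0.2,0],
    [-0.04,0.2,0],
    [-0.04,0.2,0],
    [-0.04,0.2,0],
  ],
  twist=[-0.22,-0.22,-0.22,-0.22,-0.22],
)

```text
time_s: 9.85
eef_pos: [0.5822, -0.1083, 0.1054]
tool_rot: [[-0.989, 0.146, 0.001], [0.146, 0.989, -0.006], [-0.002, -0.006, -1.0]]
force: [-0.7, -12.8, -1.4]
width: 0.0
grip_force: 6.3
```

```bash
cat > f.py <<'E'
from h import *
s=robot.read_state(); p=yaw(s); H=np.array([.468,-.06]); t=np.array([np.cos(p),np.sin(p)]); d=s["eef_pos"][:2]-H
# bar angle from where finger touches handle: solve d = .12 r - off t
off=.0265; print(s["time_s"],"yaw->keeper",p-np.pi/2,"tang pos",d@t,"rad",d@[t[1],-t[0]],"F along push",np.dot(s["force"][:2],t),"F",np.round(s["force"],2))
E
python3 f.py
```

```text
9.85 yaw->keeper -0.1470229889615038 tang pos -0.031044653323100576 rad 0.12002108377183944 F along push -12.743369574819425 F [ -0.66 -12.78  -1.43]
```

>>> jog_arm(
  gripper=[0,0],
  delta_pos=[
    [0,0,0],
    [0,0,0],
  ],
  twist=[0,0],
)

```text
time_s: 10.1
eef_pos: [0.5824, -0.106, 0.1053]
tool_rot: [[-0.989, 0.148, 0.001], [0.148, 0.989, -0.001], [-0.001, -0.001, -1.0]]
force: [1.4, -4.2, 0.3]
width: 0.0001
grip_force: 1.9
```

```bash
python3 f.py
python3 - <<'E'
from h import *
im=robot.camera("top"); i2=robot.camera("scene"); up=lambda i,x,y:cv2.resize(i[y:y+100,x:x+100],(400,400),interpolation=cv2.INTER_CUBIC)
cv2.imwrite("pics/t4.png",np.hstack([up(im,240,145),up(i2,160,140)])[...,::-1])
E
```

```text
10.1 yaw->keeper -0.14873063341052672 tang pos -0.028581849319452346 rad 0.11990990494378997 F along push -3.9344641526779887 F [ 1.38 -4.19  0.26]
```

View pics/t4.png

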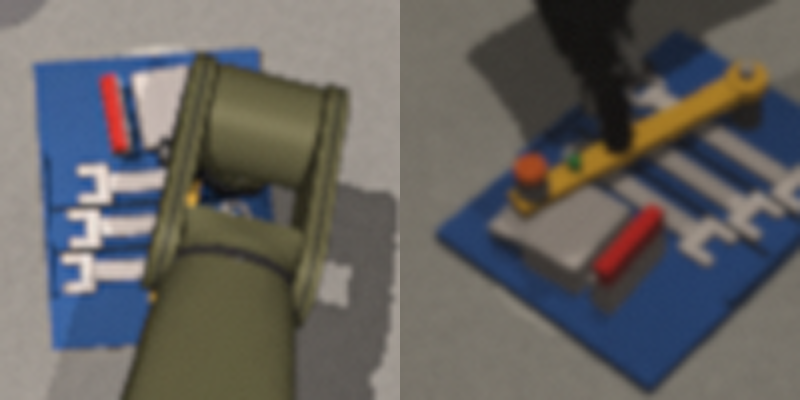

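The bar is up on the catch: green button raised at crop (573,160), red stop still ahead at (630,240). I feel the rest in small steps.

>>> jog_arm(
  gripper=[0,0,0,0,0],
  delta_pos=[
    [-0.02,0.12,0],
    [-0.02,0.12,0],
    [-0.02,0.12,0],
    [-0.02,0.12,0],
    [0,0,0],
  ],
  twist=[-0.13,-0.13,-0.13,-0.13,0],
)

```text
time_s: 10.82
eef_pos: [0.5854, -0.0968, 0.1054]
tool_rot: [[-0.998, 0.07, 0.002], [0.07, 0.998, -0.001], [-0.002, -0.001, -1.0]]
force: [3.3, -5.4, -0.2]
width: -0.0002
grip_force: 2.4
```

```bash
python3 f.py
python3 - <<'E'
from h import *
i=cv2.imread("pics/top0.png"); h=cv2.cvtColor(i,cv2.COLOR_BGR2HSV)[160:190,260:280]
m=((h[...,0]<4)|(h[...,0]>174))&(h[...,1]>150); y,x=np.nonzero(m); pts=np.array([ray("top",(a+260,b+160),.064)[:2] for a,b in zip(x,y)])
rel=pts-[.468,-.06]; r=np.hypot(*rel.T); a=np.arctan2(rel[:,1],rel[:,0]); print("stop block angle min/max/med",a.min(),a.max(),np.median(a),r.min(),r.max())
E
```

```text
10.825 yaw->keeper -0.07054065524294861 tang pos -0.028418984297895227 rad 0.11965061535148892 F along push -5.1772137040029405 F [ 3.27 -5.42 -0.2 ]
stop block angle min/max/med 0.22534142833830179 0.3180572567689525 0.2657197030572578 0.14534374383372073 0.2148451754334063
```

>>> jog_arm(
  gripper=[0,0,0,0,0,0,0,0,0],
  delta_pos=[
    [-0.02,0.12,0],
    [-0.02,0.12,0],
    [-0.02,0.12,0],
    [-0.02,0.12,0],
    [-0.02,0.12,0],
    [-0.02,0.12,0],
    [-0.02,0.12,0],
    [-0.02,0.12,0],
    [0,0,0],
  ],
  twist=[-0.13,-0.13,-0.13,-0.13,-0.13,-0.13,-0.13,-0.13,0],
)

```text
time_s: 11.95
eef_pos: [0.589, -0.0776, 0.1056]
tool_rot: [[-0.996, -0.085, 0.003], [-0.085, 0.996, -0.001], [-0.003, -0.001, -1.0]]
force: [4.9, -5.8, 0.2]
width: -0.0003
grip_force: 2.6
```

```bash
python3 f.py
```

```text
11.95 yaw->keeper 0.08537425551062539 tang pos -0.027865021484618765 rad 0.11908731405705997 F along push -6.208084903481239 F [ 4.85 -5.82  0.22]
```

Still riding on the flat; now small steps with a force check after each.

>>> jog_arm(
  gripper=[0,0],
  delta_pos=[
    [-0.02,0.1,0],
    [-0.02,0.1,0],
  ],
  twist=[-0.11,-0.11],
)

```text
time_s: 12.2
eef_pos: [0.5896, -0.0741, 0.1056]
tool_rot: [[-0.993, -0.119, 0.004], [-0.119, 0.993, -0.003], [-0.003, -0.003, -1.0]]
force: [5.7, -7.4, -1.2]
width: 0.0001
grip_force: 4.0
```

>>> jog_arm(
  gripper=[0,0],
  delta_pos=[
    [-0.01,0.08,0],
    [0,0,0],
  ],
  twist=[-0.09,0],
)

```text
time_s: 12.45
eef_pos: [0.5894, -0.0718, 0.1056]
tool_rot: [[-0.991, -0.131, 0.003], [-0.131, 0.991, -0.001], [-0.003, -0.001, -1.0]]
force: [4.1, -4.3, 0.2]
width: 0.0001
grip_force: 2.4
```

>>> jog_arm(
  gripper=[0,0],
  delta_pos=[
    [-0.01,0.08,0],
    [0,0,0],
  ],
  twist=[-0.09,0],
)

```text
time_s: 12.7
eef_pos: [0.5894, -0.0702, 0.1056]
tool_rot: [[-0.989, -0.145, 0.003], [-0.145, 0.989, -0.001], [-0.003, -0.001, -1.0]]
force: [4.2, -4.4, -0.1]
width: -0.0002
grip_force: 2.5
```

```bash
python3 f.py
```

```text
12.7 yaw->keeper 0.14534472315969582 tang pos -0.02769580245373406 rad 0.11867408866682334 F along push -4.927383850772395 F [ 4.18 -4.37 -0.12]
```

>>> jog_arm(
  gripper=[0,0],
  delta_pos=[
    [-0.01,0.08,0],
    [0,0,0],
  ],
  twist=[-0.09,0],
)

```text
time_s: 12.95
eef_pos: [0.5875, -0.0673, 0.1044]
tool_rot: [[-0.987, -0.158, -0.002], [-0.158, 0.987, 0.002], [0.002, 0.002, -1.0]]
force: [-0.6, 0.2, -0.1]
width: 0.0002
grip_force: 0.0
```

>>> jog_arm(
  gripper=[0,0],
  delta_pos=[
    [-0.01,0.08,0],
    [0,0,0],
  ],
  twist=[-0.09,0],
)

```text
time_s: 13.2
eef_pos: [0.5878, -0.0661, 0.1046]
tool_rot: [[-0.985, -0.172, -0.001], [-0.172, 0.985, 0.001], [0.001, 0.001, -1.0]]
force: [0.7, -0.6, -0.7]
width: 0.0001
grip_force: 0.0
```

```bash
python3 f.py
python3 - <<'E'
from h import *
i2=robot.camera("scene"); cv2.imwrite("pics/s5.png",cv2.resize(i2[130:230,160:290],(780,600),interpolation=cv2.INTER_CUBIC)[...,::-1])
for q in("plunger","pin_top"):
  for r in robot.spot_in("scene",q)[:2]: print(q,r["score"],np.round(r["position"],1),ray("scene",r["position"],.09 if q=="pin_top" else .064)-np.array([.468,-.06,0]))
E
```

```text
13.2 yaw->keeper 0.17264830112885932 tang pos -0.026588076442817677 rad 0.11696263481108518 F along push -0.7513551223212689 F [ 0.75 -0.63 -0.7 ]
plunger 0.73 [225.  190.7] [0.13817864 0.04518562 0.064     ]
plunger 0.59 [205.  193.6] [0.18563368 0.00976118 0.064     ]
pin_top 0.38 [206.4 196.8] [0.20402438 0.03690855 0.09      ]
pin_top 0.35 [241.8 189.3] [0.11589517 0.09217911 0.09      ]
```

View pics/s5.png

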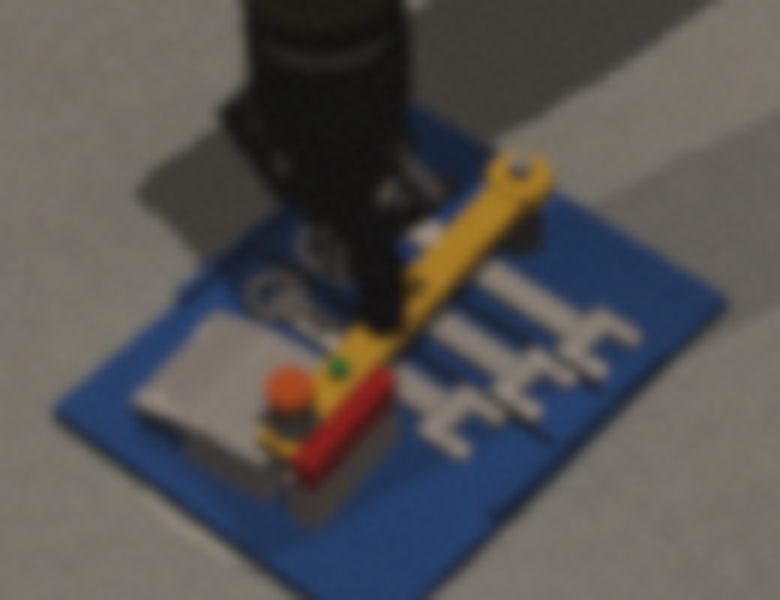

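The bar lies against the red stop (crop 345,425), button low at (338,370), and the force dropped to zero: it clicked. I press gently to confirm the hard stop.

>>> jog_arm(
  gripper=[0,0],
  delta_pos=[
    [0,0.08,0],
    [0,0,0],
  ],
  twist=[0,0],
)

```text
time_s: 13.6
eef_pos: [0.588, -0.065, 0.1049]
tool_rot: [[-0.985, -0.171, 0.0], [-0.171, 0.985, -0.0], [-0.0, -0.0, -1.0]]
force: [-0.2, 0.8, -0.6]
width: 0.0
grip_force: 0.2
```

>>> jog_arm(
  gripper=[0,0],
  delta_pos=[
    [0,0.05,0],
    [0,0,0],
  ],
  twist=[0,0],
)

```text
time_s: 13.85
eef_pos: [0.5879, -0.0643, 0.105]
tool_rot: [[-0.985, -0.171, 0.0], [-0.171, 0.985, -0.001], [-0.0, -0.001, -1.0]]
force: [1.4, -2.5, -0.2]
width: 0.0003
grip_force: 1.2
```

```bash
python3 f.py
```

```text
13.85 yaw->keeper 0.17218189300868447 tang pos -0.024819266029028383 rad 0.11738747451719979 F along push -2.7236852529894495 F [ 1.42 -2.52 -0.15]
```

>>> jog_arm(
  gripper=[0,0],
  delta_pos=[
    [0,0.06,0],
    [0,0,0],
  ],
  twist=[0,0],
)

```text
time_s: 14.1
eef_pos: [0.5879, -0.0642, 0.105]
tool_rot: [[-0.985, -0.171, 0.001], [-0.171, 0.985, -0.003], [-0.001, -0.003, -1.0]]
force: [1.7, -6.6, -2.8]
width: 0.0003
grip_force: 3.4
```

>>> jog_arm(
  gripper=[0,0],
  delta_pos=[
    [0,0.06,0],
    [0,0,0],
  ],
  twist=[0,0],
)

```text
time_s: 14.35
eef_pos: [0.5879, -0.064, 0.105]
tool_rot: [[-0.985, -0.171, 0.002], [-0.171, 0.985, -0.005], [-0.001, -0.005, -1.0]]
force: [2.8, -10.4, -3.3]
width: -0.0001
grip_force: 5.3
```

Hard stop confirmed: force rises to about 10 N with no motion. I back off, lift, and measure the mallet and pin.

>>> jog_arm(
  gripper=[0,0,0.5,1,1,1,1,1],
  delta_pos=[
    [0,-0.5,0],
    [0,-1,0],
    [0,0,-1],
    [0,0,-1],
    [0,0,-1],
    [0,0,-1],
    [0,0,-1],
    [0,0,0],
  ],
  twist=[0,0,0,0,0,0,0,0],
)

```text
time_s: 15.35
eef_pos: [0.5938, -0.0914, 0.2079]
tool_rot: [[-0.985, -0.172, 0.005], [-0.172, 0.985, -0.001], [-0.004, -0.002, -1.0]]
force: [1.2, 0.1, -0.1]
width: 0.0852
grip_force: 0.0
```

Run:
```python
from h import *
from scipy.optimize import minimize
i=cv2.imread("pics/top0.png"); h=cv2.cvtColor(i,cv2.COLOR_BGR2HSV)
for X in((170,220),(185,226)): print(X,h[X[1],X[0]], i[X[1],X[0]])
m=cv2.inRange(h,(5,70,100),(22,255,255)); k=np.zeros_like(m); k[200:240,148:206]=m[200:240,148:206]
m=k
y,x=np.nonzero(m); p=np.array([ray("top",q,.059)[:2] for q in zip(x,y)]); c=np.array([.4952,.3776])
d=p-c; r=np.hypot(*d.T); s=r>.045; v=d[s]; cc=p[s].mean(0); u,_,w=np.linalg.svd(p[s]-cc); a=w[0]*np.sign(w[0]@v.mean(0)); t=(p[s]-c)@a
print("handle dir",a,"extent",t.min(),t.max(),"mean",cc,"head perp offset",(c-cc)@[-a[1],a[0]], s.sum(),"width",np.ptp((p[s]-cc)@[-a[1],a[0]]))
o=cv2.inRange(h,(4,140,100),(16,255,255))[203:228,150:176]; cs,_=cv2.findContours(o,cv2.RETR_EXTERNAL,cv2.CHAIN_APPROX_NONE); C=max(cs,key=cv2.contourArea); (uu,vv),rr=cv2.minEnclosingCircle(C); print("head circ",uu+150,vv+203,rr,ray("top",(uu+150,vv+203),.09), ray("top",(uu+150+rr,vv+203),.09))
im=robot.camera("top"); sc=robot.camera("scene"); cv2.imwrite("pics/t6.png",im[...,::-1]); cv2.imwrite("pics/s6.png",sc[...,::-1])
# pin, scene
hs=cv2.cvtColor(sc,cv2.COLOR_RGB2HSV); m=cv2.inRange(hs,(4,140,100),(16,255,255)); k=np.zeros_like(m); k[180:210,195:220]=m[180:210,195:220]; q=cv2.findNonZero(k)[:,0]; print("pin px",q.mean(0),q.min(0),q.max(0),len(q),ray("scene",q.mean(0),.087))
st=robot.read_state(); print(st["time_s"],st["eef_pos"],yaw(st),st["joints"])
H=np.array([.468,-.06])
for f in(.14,.17,.2): print("pred pin",H+.195*np.array([np.cos(f),np.sin(f)]))
```

```text
(170, 220) [ 14 122 144] [ 75 108 144]
(185, 226) [ 16 115 222] [122 175 222]
handle dir [-0.4471022  -0.89448288] extent 0.04492237737777454 0.1365084289549673 mean [0.45460137 0.29678985] head perp offset 0.00018438277387455214 167 width 0.024978008019937305
head circ 161.04545497894287 213.8863639831543 7.702902317047119 [0.49573049 0.37782544 0.09      ] [0.49516196 0.34995621 0.09      ]
pin px [210.71621622 196.22972973] [205 192] [219 206] 74 [ 0.66076674 -0.01733771  0.087     ]
15.45 [ 0.59234403 -0.09111171  0.20479372] 1.743080113115992 [-2.42194221e-01  5.09242333e-02  1.81643764e+00  4.73400799e-05
  1.27449174e+00 -1.98528818e+00]
pred pin [ 0.66109212 -0.03278909]
pred pin [ 0.66018903 -0.02700944]
pred pin [ 0.65911298 -0.02125948]
```

>>> jog_arm(
  gripper=[1,1,1,1,1,1,1,1,1,1,1,1,1,1,1],
  delta_pos=[
    [0,0,-0.3],
    [0,0,0],
    [0,0,0],
    [0,0,0],
    [0,0,0],
    [0,0,0],
    [0,0,0],
    [0,0,0],
    [0,0,0],
    [0,0,0],
    [0,0,0],
    [0,0,0],
    [0,0,0],
    [0,0,0],
    [0,0,0],
  ],
  twist=[0.98,0.98,0.98,0.98,0.98,0.98,0.98,0.98,0.98,0.98,0.98,0.98,0.98,0.98,0.98],
)

```text
time_s: 17.32
eef_pos: [0.5917, -0.091, 0.209]
tool_rot: [[0.45, 0.893, -0.003], [0.893, -0.45, 0.001], [-0.001, -0.003, -1.0]]
force: [0.3, -0.9, 0.8]
width: 0.0852
grip_force: 0.0
```

>>> jog_arm(
  gripper=[1,1,1,1,1,1,1,1,1,1,1,1,1,1,1,1,1,1],
  delta_pos=[
    [0.94,-0.87,0],
    [0.94,-0.87,0],
    [0.94,-0.87,0],
    [0.94,-0.87,0],
    [0.94,-0.87,0],
    [0.94,-0.87,0],
    [0.94,-0.87,0],
    [0.94,-0.87,0],
    [0.94,-0.87,0],
    [0.94,-0.87,0],
    [0.94,-0.87,0],
    [0.94,-0.87,0],
    [0.94,-0.87,0],
    [0.94,-0.87,0],
    [0.94,-0.87,0],
    [0.94,-0.87,0],
    [0.94,-0.87,0],
    [0,0,0],
  ],
  twist=[0,0,0,0,0,0,0,0,0,0,0,0,0,0,0,0,0,0],
)

```text
time_s: 19.58
eef_pos: [0.4691, 0.3274, 0.2093]
tool_rot: [[0.444, 0.896, -0.002], [0.896, -0.444, -0.001], [-0.002, -0.002, -1.0]]
force: [-0.5, -0.2, -0.2]
width: 0.0857
grip_force: 0.0
```

Run:
```python
from h import *
im=robot.camera("top"); cv2.imwrite("pics/t7.png",im[...,::-1]); sc=robot.camera("scene"); cv2.imwrite("pics/s7.png",sc[...,::-1])
s=robot.read_state(); print(s["time_s"],s["eef_pos"],yaw(s),s["joints"]); print(need([.4709,.3285,.051],-.4636))
hs=cv2.cvtColor(im,cv2.COLOR_RGB2HSV)
def cen(lo,hi,b,hs,c,z):
    m=cv2.inRange(hs,lo,hi); k=np.zeros_like(m); k[b[1]:b[3],b[0]:b[2]]=m[b[1]:b[3],b[0]:b[2]]; q=cv2.findNonZero(k)
    if q is None: return print("none")
    q=q[:,0]; print(c,len(q),q.mean(0),np.ptp(q,0),ray(c,q.mean(0),z))
cen((8,140,100),(17,255,255),(255,150,300,185),hs,"top",.09)
h2=cv2.cvtColor(sc,cv2.COLOR_RGB2HSV); cen((7,140,100),(16,255,255),(195,185,216,200),h2,"scene",.088)
up=lambda i,x,y,w:cv2.resize(i[y:y+w,x:x+w],(400,400),interpolation=cv2.INTER_CUBIC)
cv2.imwrite("pics/c7.png",np.hstack([up(im,240,145,100),up(sc,160,140,100)])[...,::-1])
```

```text
19.675 [0.46975514 0.32624226 0.20973222] -0.4615238897985362 [ 5.13359294e-01 -1.24768211e-02  1.87220679e+00 -4.58584692e-04
  1.28400785e+00  9.75012528e-01]
(array([0.14, 0.01, 7.94]), np.float64(0.01))
top 40 [271.45 168.9 ] [ 5 18] [ 0.65243482 -0.02553493  0.09      ]
scene 52 [209.19230769 195.17307692] [10  7] [ 0.66153481 -0.02265124  0.088     ]
```

View pics/c7.png

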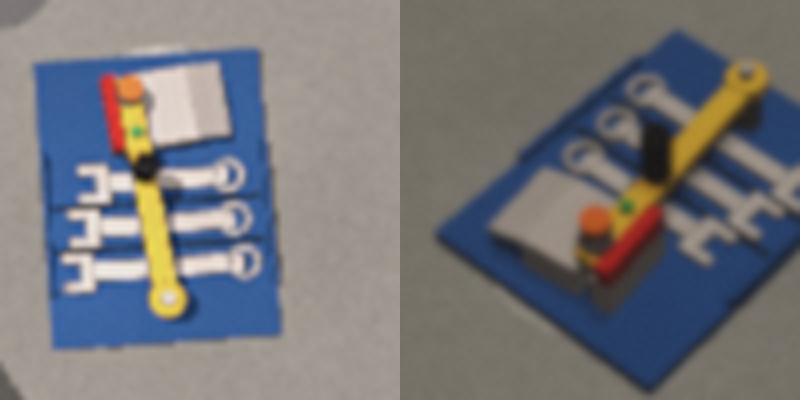

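The bar is home against the red stop and the rack is unmoved. The pin shows at top px (272.5,167), which gives (0.660,-0.027) from both cameras. Now I grasp the mallet.

>>> jog_arm(
  gripper=[1,1,1,1,1,1,1,1,1,1,0,0,0,0,0,0,0],
  delta_pos=[
    [0.14,0,0.9],
    [0,0,0.9],
    [0,0,0.9],
    [0,0,0.9],
    [0,0,0.9],
    [0,0,0.9],
    [0,0,0.9],
    [0,0,0.9],
    [0,0,0.74],
    [0,0,0],
    [0,0,0],
    [0,0,0],
    [0,0,0],
    [0,0,0],
    [0,0,0],
    [0,0,0],
    [0,0,0],
  ],
  twist=[0,0,0,0,0,0,0,0,0,0,0,0,0,0,0,0,0],
)

```text
time_s: 21.8
eef_pos: [0.4716, 0.3295, 0.0528]
tool_rot: [[0.446, 0.895, 0.0], [0.895, -0.446, 0.0], [0.001, -0.0, -1.0]]
force: [-2.1, -0.6, 6.6]
width: 0.0208
grip_force: 60.8
```

Run:
```python
from h import *
s=robot.read_state(); print(s["time_s"],s["eef_pos"],yaw(s),s["width"],s["grip_force"],s["force"],s["wrist_torque"])
```

```text
21.8 [0.47158024 0.32946885 0.05281257] -0.4620109332102394 0.020782175644226103 60.7827490568161 [-2.11671739 -0.58118888  6.60364047] [0.0144459  0.4330467  0.02964707]
```

>>> jog_arm(
  gripper=[0,0,0,0,0,0,0,0,0,0,0],
  delta_pos=[
    [0,0,-0.3],
    [0,0,-0.6],
    [0,0,-0.9],
    [0,0,-0.9],
    [0,0,-0.9],
    [0,0,-0.9],
    [0,0,-0.9],
    [0,0,-0.9],
    [0,0,-0.8],
    [0,0,-0.4],
    [0,0,0],
  ],
  twist=[0,0,0,0,0,0,0,0,0,0,0],
)

```text
time_s: 23.18
eef_pos: [0.4717, 0.3294, 0.2028]
tool_rot: [[0.446, 0.895, 0.001], [0.895, -0.446, 0.001], [0.001, 0.001, -1.0]]
force: [0.3, -0.0, -5.4]
width: 0.0208
grip_force: 59.5
```

>>> jog_arm(
  gripper=[0,0,0,0,0,0,0,0,0,0,0,0,0,0,0,0,0,0,0,0],
  delta_pos=[
    [-0.39,0.48,0],
    [-0.79,0.98,0],
    [-0.79,0.98,0],
    [-0.79,0.98,0],
    [-0.79,0.98,0],
    [-0.79,0.98,0],
    [-0.79,0.98,0],
    [-0.79,0.98,0],
    [-0.79,0.98,0],
    [-0.79,0.98,0],
    [-0.79,0.98,0],
    [-0.79,0.98,0],
    [-0.79,0.98,0],
    [-0.79,0.98,0],
    [-0.79,0.98,0],
    [-0.79,0.98,0],
    [-0.79,0.98,0],
    [-0.79,0.98,0],
    [-0.4,0.5,0],
    [0,0,0],
  ],
  twist=[0,0,0,0,0,0,0,0,0,0,0,0,0,0,0,0,0,0,0,0],
)

```text
time_s: 25.68
eef_pos: [0.6608, -0.0834, 0.202]
tool_rot: [[0.447, 0.895, -0.0], [0.895, -0.447, 0.0], [0.0, -0.0, -1.0]]
force: [-0.1, 0.6, -5.5]
width: 0.0211
grip_force: 59.6
```

>>> jog_arm(
  gripper=[0,0,0,0,0,0],
  delta_pos=[
    [0,0,0],
    [0,0,0],
    [0,0,0],
    [0,0,0],
    [0,0,0],
    [0,0,0],
  ],
  twist=[-0.5,-0.8,-0.8,-0.6,-0.38,0],
)

```text
time_s: 26.42
eef_pos: [0.6603, -0.0817, 0.2022]
tool_rot: [[-0.0, 1.0, 0.0], [1.0, 0.0, 0.0], [0.0, 0.0, -1.0]]
force: [0.0, 0.3, -4.9]
width: 0.021
grip_force: 59.5
```

Run:
```python
from h import *
s=robot.read_state(); print(s["time_s"],s["eef_pos"],yaw(s),s["width"],s["grip_force"],s["force"],s["wrist_torque"]); print(need([.66,-.081,.11],0))
sc=robot.camera("scene"); im=robot.camera("top")
cv2.imwrite("pics/s8.png",np.hstack([cv2.resize(i,(400,400),interpolation=cv2.INTER_CUBIC) for i in(sc[80:230,130:280],im[115:240,200:325])])[...,::-1])
for z in(.09,):print(proj("scene",[.66,-.027,z]),proj("top",[.66,-.027,z]))
```

```text
26.425 [ 0.66030341 -0.08168161  0.20217567] 0.0003777039359550521 0.02103310563659419 59.53655004501343 [ 0.04523687  0.25427604 -4.88211557] [-0.2318479  -0.01822858 -0.00206168]
(array([ 0.03, -0.02,  4.61]), np.float64(0.0))
[208.46317826 193.61597266] [271.79732612 166.85928713]
```

View pics/s8.png

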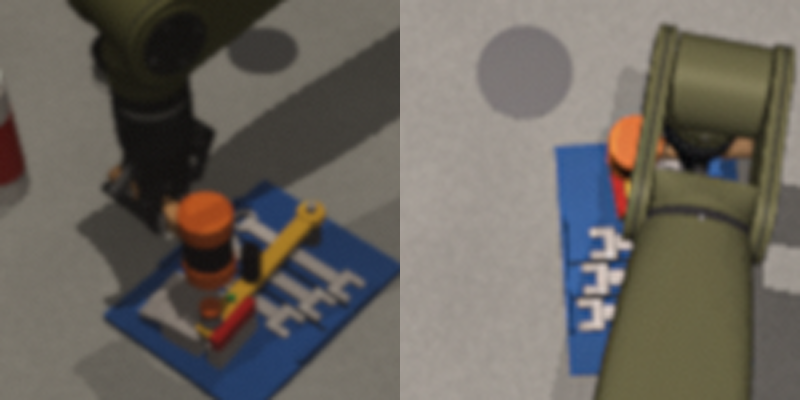

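The head hangs upright above the pin (mallet at crop (205,235), pin at (212,308)). I descend onto it and press in steps.

>>> jog_arm(
  gripper=[0,0,0,0,0,0],
  delta_pos=[
    [0,0,0.7],
    [0,0,0.8],
    [0,0,0.7],
    [0,0,0.4],
    [0,0,0.2],
    [0,0,0],
  ],
  twist=[0,0,0,0,0,0],
)

```text
time_s: 27.28
eef_pos: [0.6605, -0.0827, 0.146]
tool_rot: [[0.0, 1.0, -0.0], [1.0, -0.0, 0.0], [0.0, -0.0, -1.0]]
force: [0.2, -0.2, -4.2]
width: 0.0211
grip_force: 59.5
```

>>> jog_arm(
  gripper=[0,0,0],
  delta_pos=[
    [0,0,0.15],
    [0,0,0.15],
    [0,0,0],
  ],
  twist=[0,0,0],
)

```text
time_s: 27.65
eef_pos: [0.6611, -0.0829, 0.1414]
tool_rot: [[0.0, 1.0, 0.002], [1.0, -0.0, -0.0], [-0.0, 0.002, -1.0]]
force: [-1.0, -1.3, -0.6]
width: 0.0212
grip_force: 60.4
```

>>> jog_arm(
  gripper=[0,0,0],
  delta_pos=[
    [0,0,0.12],
    [0,0,0.12],
    [0,0,0],
  ],
  twist=[0,0,0],
)

```text
time_s: 28.02
eef_pos: [0.661, -0.0829, 0.1356]
tool_rot: [[0.0, 1.0, 0.002], [1.0, -0.0, -0.0], [-0.0, 0.002, -1.0]]
force: [0.4, -1.5, 0.9]
width: 0.0212
grip_force: 60.4
```

>>> jog_arm(
  gripper=[0,0,0],
  delta_pos=[
    [0,0,0.12],
    [0,0,0.12],
    [0,0,0],
  ],
  twist=[0,0,0],
)

```text
time_s: 28.4
eef_pos: [0.6608, -0.0827, 0.1304]
tool_rot: [[0.0, 1.0, 0.001], [1.0, -0.0, -0.0], [-0.0, 0.001, -1.0]]
force: [2.1, -1.9, -0.4]
width: 0.0211
grip_force: 60.3
```

>>> jog_arm(
  gripper=[0,0],
  delta_pos=[
    [0,0,0.12],
    [0,0,0],
  ],
  twist=[0,0],
)

```text
time_s: 28.65
eef_pos: [0.6608, -0.0828, 0.1286]
tool_rot: [[0.0, 1.0, 0.001], [1.0, -0.0, -0.0], [-0.0, 0.001, -1.0]]
force: [2.1, -2.0, 2.7]
width: 0.021
grip_force: 60.6
```

>>> jog_arm(
  gripper=[0,0],
  delta_pos=[
    [0,0,0.1],
    [0,0,0],
  ],
  twist=[0,0],
)

```text
time_s: 28.9
eef_pos: [0.6611, -0.0829, 0.1281]
tool_rot: [[-0.0, 1.0, 0.001], [1.0, 0.0, -0.0], [-0.0, 0.001, -1.0]]
force: [-1.2, -1.9, 7.6]
width: 0.0211
grip_force: 61.6
```

Force is rising and motion is stopping at the expected depth. One more press for certainty.

>>> jog_arm(
  gripper=[0,0],
  delta_pos=[
    [0,0,0.1],
    [0,0,0],
  ],
  twist=[0,0],
)

```text
time_s: 29.15
eef_pos: [0.6613, -0.0831, 0.1276]
tool_rot: [[-0.0, 1.0, 0.002], [1.0, 0.0, -0.001], [-0.001, 0.002, -1.0]]
force: [-3.2, -3.6, 13.7]
width: 0.0213
grip_force: 62.5
```

>>> jog_arm(
  gripper=[0,0],
  delta_pos=[
    [0,0,0.1],
    [0,0,0],
  ],
  twist=[0,0],
)

```text
time_s: 29.4
eef_pos: [0.6614, -0.0837, 0.1267]
tool_rot: [[-0.001, 1.0, 0.002], [1.0, 0.001, -0.002], [-0.002, 0.002, -1.0]]
force: [-4.4, -4.8, 18.0]
width: 0.0211
grip_force: 62.9
```

>>> jog_arm(
  gripper=[0,0,0,0,0,0,0,0,0,0,0],
  delta_pos=[
    [0,0,-0.4],
    [0,0,-0.8],
    [0,0,-0.9],
    [0,0,-0.9],
    [0,0,-0.7],
    [0,0,-0.3],
    [0,0,0],
    [0,0,0],
    [0,0,0],
    [0,0,0],
    [0,0,0],
  ],
  twist=[0,0,0,0,0,0,0.6,0.9,0.9,0.68,0],
)

```text
time_s: 30.78
eef_pos: [0.6601, -0.0826, 0.2016]
tool_rot: [[0.445, 0.896, -0.001], [0.896, -0.445, 0.0], [-0.0, -0.001, -1.0]]
force: [0.2, -0.1, -4.2]
width: 0.0216
grip_force: 59.5
```

>>> jog_arm(
  gripper=[0,0,0,0,0,0,0,0,0,0,0,0,0,0,0,0,0,0,0,0],
  delta_pos=[
    [0.39,-0.48,0],
    [0.79,-0.98,0],
    [0.79,-0.98,0],
    [0.79,-0.98,0],
    [0.79,-0.98,0],
    [0.79,-0.98,0],
    [0.79,-0.98,0],
    [0.79,-0.98,0],
    [0.79,-0.98,0],
    [0.79,-0.98,0],
    [0.79,-0.98,0],
    [0.79,-0.98,0],
    [0.79,-0.98,0],
    [0.79,-0.98,0],
    [0.79,-0.98,0],
    [0.79,-0.98,0],
    [0.79,-0.98,0],
    [0.79,-0.98,0],
    [0.4,-0.5,0],
    [0,0,0],
  ],
  twist=[0,0,0,0,0,0,0,0,0,0,0,0,0,0,0,0,0,0,0,0],
)

```text
time_s: 33.28
eef_pos: [0.4708, 0.3298, 0.2021]
tool_rot: [[0.444, 0.896, -0.0], [0.896, -0.444, -0.0], [-0.0, 0.0, -1.0]]
force: [-0.5, -0.6, -5.7]
width: 0.0212
grip_force: 59.5
```

Run:
```python
from h import *
s=robot.read_state(); print(s["time_s"],s["eef_pos"],yaw(s),s["force"],s["wrist_torque"]); print(need([.4716,.3295,.0528],-.462))
sc=robot.camera("scene"); im=robot.camera("top")
up=lambda i,x,y,w:cv2.resize(i[y:y+w,x:x+w],(400,400),interpolation=cv2.INTER_CUBIC)
cv2.imwrite("pics/s9.png",np.hstack([up(sc,180,160,60),up(sc,300,170,120)])[...,::-1])
for z in(.09,.076):print(z,proj("scene",[.66,-.027,z]))
```

```text
33.275 [0.47079993 0.32984468 0.20210425] -0.46045215800765765 [-0.52131539 -0.59564962 -5.70168778] [-0.29408143  0.0645387   0.01157933]
(array([0.  , 0.04, 7.47]), np.float64(0.01))
0.09 [208.46317826 193.61597266]
0.076 [208.76688704 196.61548088]
```

View pics/s9.png

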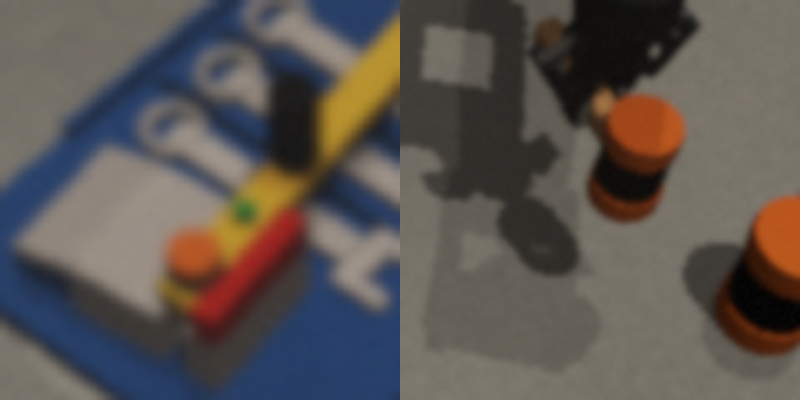

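The pin head now rests on its collar (crop (195,258), no gap), and the mallet is still held upright at (635,155). I put it back.

>>> jog_arm(
  gripper=[0,0,0,0,0,0,0,0,0,0],
  delta_pos=[
    [0,0.04,0.6],
    [0,0,0.9],
    [0,0,0.9],
    [0,0,0.9],
    [0,0,0.9],
    [0,0,0.9],
    [0,0,0.9],
    [0,0,0.8],
    [0,0,0.4],
    [0,0,0],
  ],
  twist=[0,0,0,0,0,0,0,0,0,0],
)

```text
time_s: 34.62
eef_pos: [0.4718, 0.3287, 0.0574]
tool_rot: [[0.446, 0.895, -0.001], [0.895, -0.446, -0.001], [-0.001, -0.001, -1.0]]
force: [-0.1, 0.4, -5.6]
width: 0.0206
grip_force: 59.5
```

>>> jog_arm(
  gripper=[0,0],
  delta_pos=[
    [0,0,0.12],
    [0,0,0],
  ],
  twist=[0,0],
)

```text
time_s: 34.88
eef_pos: [0.4725, 0.3291, 0.0563]
tool_rot: [[0.446, 0.895, 0.001], [0.895, -0.446, 0.001], [0.001, 0.001, -1.0]]
force: [-0.2, 0.6, -5.2]
width: 0.0212
grip_force: 59.5
```

>>> jog_arm(
  gripper=[0,0],
  delta_pos=[
    [0,0,0.1],
    [0,0,0],
  ],
  twist=[0,0],
)

```text
time_s: 35.12
eef_pos: [0.4721, 0.3288, 0.0537]
tool_rot: [[0.446, 0.895, 0.0], [0.895, -0.446, 0.0], [0.0, 0.0, -1.0]]
force: [0.7, 0.1, -5.2]
width: 0.0212
grip_force: 59.5
```

>>> jog_arm(
  gripper=[0,0],
  delta_pos=[
    [0,0,0.06],
    [0,0,0],
  ],
  twist=[0,0],
)

```text
time_s: 35.38
eef_pos: [0.4722, 0.3289, 0.0525]
tool_rot: [[0.446, 0.895, 0.0], [0.895, -0.446, 0.0], [0.0, 0.0, -1.0]]
force: [0.2, -0.6, -4.5]
width: 0.0213
grip_force: 59.6
```

>>> jog_arm(
  gripper=[0,0],
  delta_pos=[
    [0,0,0.06],
    [0,0,0],
  ],
  twist=[0,0],
)

```text
time_s: 35.62
eef_pos: [0.4723, 0.3289, 0.0524]
tool_rot: [[0.446, 0.895, -0.0], [0.895, -0.446, -0.0], [-0.0, -0.0, -1.0]]
force: [-5.1, -2.9, 4.3]
width: 0.021
grip_force: 60.7
```

>>> jog_arm(
  gripper=[0.4,0.6,1,1,1,1,1,1,1,1,1,1,1,1],
  delta_pos=[
    [0,0,0],
    [0,0,0],
    [0,0,0],
    [0,0,0],
    [0,0,0],
    [0,0,-0.3],
    [0,0,-0.7],
    [0,0,-0.9],
    [0,0,-0.9],
    [0,0,-0.9],
    [0,0,-0.9],
    [0,0,-0.9],
    [0,0,-0.9],
    [0,0,0],
  ],
  twist=[0,0,0,0,0,0,0,0,0,0,0,0,0,0],
)

```text
time_s: 37.38
eef_pos: [0.4731, 0.3295, 0.1817]
tool_rot: [[0.446, 0.895, 0.003], [0.895, -0.446, 0.002], [0.003, 0.002, -1.0]]
force: [-0.4, 0.0, -0.9]
width: 0.0854
grip_force: 0.0
```

Run:
```python
from h import *
s=robot.read_state(); print(s["time_s"],s["eef_pos"],s["force"],s["width"])
sc=robot.camera("scene"); im=robot.camera("top")
up=lambda i,x,y,w:cv2.resize(i[y:y+w,x:x+w],(400,400),interpolation=cv2.INTER_CUBIC)
cv2.imwrite("pics/s10.png",np.hstack([up(sc,300,170,120),up(im,240,145,100)])[...,::-1])
```

```text
37.375 [0.47313752 0.32945376 0.18169712] [-0.35953924  0.01861952 -0.89971838] 0.08538821179219293
```

View pics/s10.png

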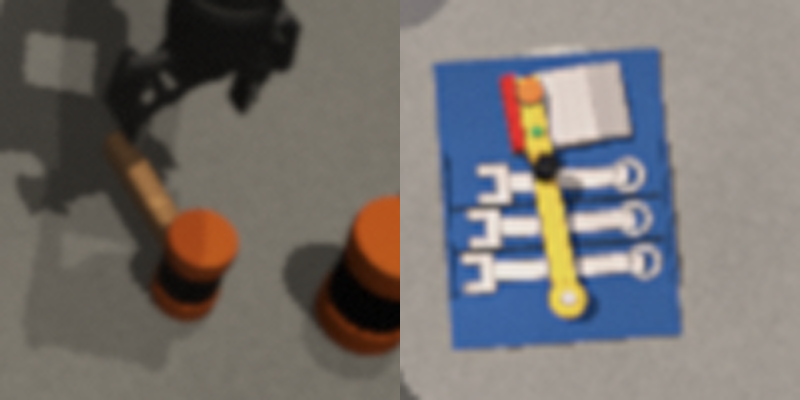

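The mallet stands on its head where it was (crop (195,265)). The bar is at the stop, the pin is down (image shift of about 3–4 px, as expected for 14 mm), and the rack is unmoved. I hand in.

```bash
python3 -c "
from workcell import robot
print(robot.hand_in())"
```

```text
the job is handed in; nothing more can be done
None
```

The job is handed in at about 37 s: the keeper bar clicked home against its stop, the lock pin was pressed fully down with the mallet, and the mallet was set back upright on its head where it was. In the final pictures the rack and spanners had not moved; no verdict was returned.

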